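# Fetch a tea light from the right compartment of a sliding-lid organiser

### The arm

A 6-joint arm with a two-finger parallel gripper is mounted at the origin on a cart in front of the work surface, level with it; the furniture and walls round the work are solid. World frame = base frame: x ahead of the robot, y to its left, z up, the work surface at z = 0. Lengths are in mm, angles in degrees, forces in N, time in s.
With the tool pointing down it reaches from about 300 to 850 mm from the base axis. Payload 4.2 kg.
Tool frame: the origin (TCP) lies midway between the tips of the shut fingers; the grasp point (between the pads) lies 19 mm behind it; z points along the fingers, y is the line along which they close (so a half turn about z gives the same grasp; the last joint's range is limited). The gripper opens to 91 mm and grips with 3 to 60 N. Pads are 32 mm wide; open, the fingers measure 118 mm over their backs; the gripper's body (76 mm by 178 mm) begins 60 mm behind the grasp point.
Start: joints at [-65.317, 18.312, 89.639, -0, 72.044, -1.146], TCP at [250.525, -517.572, 213.976] pointing down, gripper open.
Joint ranges: [-177.97, 177.97], [-48.28, 115.42], [12.27, 149.76], [-77.06, 257.06], [2.81, 150.46], [-146.56, 146.56]. Speed limits (degrees/s): [147.25, 147.25, 180, 180, 180, 180].

### API

Orientations are given as [roll, pitch, yaw] about the fixed x, y, z axes, in that order (R = Rz(yaw) Ry(pitch) Rx(roll)).
In Python, from workcell import env gives the robot as it stands.
- The arm moves only by the tool jog_arm, never from a script. Its argument "steps" is one flat list of numbers, 5 for each row, row after row: the closure, from 0 (fully open) to 1 (shut), then the shift along the tool's x, y, z in cm, then the turn about the tool's z in degrees. A call has 1 to 20 rows; each row is the pose to reach, as a shift and turn from the pose commanded when the call began, along the tool's axes at that moment; what a row does not reach only later rows make up. A row lasts 1/10 s, in which the tool goes at most 50 mm and 8.59 degrees, less where a joint would pass 70% of its speed; a pose out of reach is approached as far as the arm can. A call with a gripper value outside its range is refused whole. The fingers move at their own pace and stop on an object; "force" is the grip in N (left out, the last holds). Time passes only in rows, so rows that repeat a pose let the fingers close. It gives the time, the measured TCP pose, the force and the opening at its end, in the units of the state.
- env.state(): the state, without advancing time (a new reading comes with each control period).
- env.grab_frame(name): name is "scene" or "top"; returns the picture (420x560x3 uint8, red, green, blue); there is no depth.
- env.camera_params(name): a dict with "fx", "fy", "cx", "cy" (pixels), "R" (3x3) and "t" (3): a world point X has camera coordinates R X + t. Camera axes: x right, y down, z forward; pixel columns grow to the right and rows downward; lengths in mm; the calibration is good to about 2 mm. A picture is of the moment at which its call begins. camera_params takes no time and is no camera call.
- env.job_done(): hands the job in, once; it reports no verdict.
The state is a dict: "time_s": time; "qpos": joint angles; "qvel": joint speeds; "effort": joint torques, N m; "ee_pos": TCP position; "ee_rot": TCP orientation; "force": force on the tool from outside, world axes, zero at the start; "torque": the same for the moment, N m; "gripper_width": finger opening in mm.
Only numpy, scipy, OpenCV 4.12 (cv2) and the standard library are available. Lean on these libraries where they do the work, as an engineer would, in place of code of your own. Each camera call takes 0.05 s, during which the arm holds its last target. There are 200 camera calls.

### The job

A tea light is stored in the one compartment of the wooden organiser whose lid has the long bar handle. Slide that lid fully open, away from you, take out the tea light and set it down flat and upright in the middle of the white saucer, lowering it there rather than dropping it. Leave the two compartments with round knobs closed; the opened lid may stay open.

Things in the scene. Friction and masses are not known exactly. Their poses are not given: they have to be found in the camera images.
- bar_handle (a point): Grip point of the dark bar handle, mid-lid; moves with the lid. Bar 56 mm long (y), 14 thick (x), 30 high; the point is on its centre line, 22 mm above the lid's top, 8 below the bar's top. Its x axis is the way the lid slides open (level, away from the robot), z up. Travel 105 mm to the end stop, resistance 1 to 2 N, stays where left. Lid 112 x 76 x 6 mm.
- candle: Tea light: a round flat candle in a thin metal cup, 38 mm diameter, 15 mm high; origin at the centre of its underside, z up. It starts standing on the floor of the closed compartment under the bar-handled lid, within 8 mm of the compartment's centre. Weighs about 15 g.
- saucer: Loose round white saucer on the worktop, left of the organiser: 116 mm diameter over the rim, 14 mm high, flat inner floor about 46 mm in radius and 6 mm above its underside. Origin at the centre of its underside, z up. Weighs about 0.3 kg.
- knob_lid_a (a joint): Opening in m of one of the two lids with a round knob (26 mm diameter, 30 mm high, mid-lid): 0 closed. To be left closed.
- knob_lid_b (a joint): Opening in m of the other lid with a round knob: 0 closed. To be left closed.
- bar_box: Fixed box under the bar-handled lid, one of three alike (order varies) side by side, 82 mm apart along y, on one baseboard. Origin at its underside, centred below the closed handle, 8 mm above the worktop; x as the handle's. Compartment 100 mm long (x), 66 wide (y); floor 6 mm and rim 32 mm above the origin. Fully open, the lid uncovers it all and rests on runners behind.

How it is judged (in metres and radians):
On the way, in this order (a step that is already met when the one before it is completed fails the run):
1. the lid with the bar handle has been slid open by at least 70 mm (distance of bar_handle from where it was at the start of the episode above 0.07 m), for 0.1 s.
2. the tea light has been lifted out of the compartment, 60 mm or more above the worktop (height (world z) of candle above 0.06 m), for 0.1 s.
3. still between the fingers, the tea light is lowered to the saucer's floor (within 9 mm), 20 mm or less off its middle (horizontal distance between candle and saucer below 0.02 m and z of candle in the frame of saucer below 0.015 m and contact force between the fingers and candle above 0.2 N), for 0.1 s.
At the end, for the whole second after the job is handed in: The tea light rests upright (within 10 degrees) on the floor of the saucer, its centre within 20 mm of the saucer's middle, at rest; the saucer stands level on the worktop; both round-knobbed lids are closed (within 15 mm) (horizontal distance between candle and saucer below 0.02 m and z of candle in the frame of saucer between 0.002 and 0.011 m and angle between candle's own z axis and vertical below 0.175 rad and angle between saucer's own z axis and vertical below 0.1 rad and height (world z) of saucer below 0.01 m and linear speed of candle below 0.02 m/s and value of joint each of knob_lid_a, knob_lid_b below 0.015 m); the robot touches nothing.
It fails at once if a lid with a round knob was opened (by more than 15 mm) (value of joint any of knob_lid_a, knob_lid_b above 0.015 m).
It also fails if it takes over 48 s, if anything falls off the work surface, if the arm or the gripper's body presses on something with over 40 N, if the wrist force passes 120 N, or if a joint passes its speed limit or range.

## Working session

There is one attempt and no reset: what is moved stays moved. The work goes in short steps, Python scripts to look and compute and a tool call to move; the robot and the scene stay as the last step left them, time stands still between calls to the robot, and variables do not carry over. Pictures are saved under pics/ and viewed, on a budget of 10 in all, crops included, one or two more only if the job needs it, and the job is handed in when it is done.

Besides the shell and the picture viewer there is one more tool, called after "Request:" as name(argument=value, ...) on one line, values as JSON. jog_arm: Moves the arm, as the interface text tells. Its arguments: {"type":"object","properties":{"steps":{"type":"array","items":{"type":"number"}},"force":{"type":"number"}},"required":["steps"]}

```bash
mkdir -p pics; python3 - <<'E'
from workcell import env
import cv2
for n in("scene","top"):
    cv2.imwrite(f"pics/{n}0.png",env.grab_frame(n)[:,:,::-1]); print(n,env.camera_params(n))
s=env.state();print(s)
E
```

```text
scene {'fx': 501.1133572370998, 'fy': 501.1133572370998, 'cx': 282.10059334434465, 'cy': 207.0534693449832, 'R': array([[-0.68739969, -0.72611053,  0.01565761],
       [-0.56599458,  0.52206132, -0.63804554],
       [ 0.45511735, -0.44745443, -0.76983942]]), 't': array([405.12382505, 261.83375183, 824.27450002])}
top {'fx': 442.54198400973644, 'fy': 442.54198400973644, 'cx': 276.57440117324984, 'cy': 204.50493207283202, 'R': array([[-0.02808972, -0.99923878, -0.0270707 ],
       [-0.99809491,  0.02952521, -0.05417383],
       [ 0.05493186,  0.0254974 , -0.9981645 ]]), 't': array([147.53243789, 473.43584942, 897.62303468])}
{'time_s': 0.1, 'qpos': array([-6.53172337e+01,  1.83467088e+01,  8.96986712e+01, -9.82799427e-04,
        7.20428085e+01, -1.14597729e+00]), 'qvel': array([ 0.08193525, -0.0034595 , -0.07376836,  0.030407  , -0.00554801,
        0.0174717 ]), 'effort': array([-6.35749402e-04, -4.13331950e+01, -2.32508808e+01,  7.28258654e-02,
        4.21865936e-02, -6.86656449e-05]), 'ee_pos': array([ 250.32866465, -517.15943614,  213.22211655]), 'ee_rot': array([-1.79911810e+02, -8.29477336e-04,  2.58290467e+01]), 'force': array([ 0.42418894, -0.21682514, -0.07874957]), 'torque': array([-0.01794216,  0.04224362,  0.04396178]), 'gripper_width': 91.03748056363837}
```

View pics/top0.png

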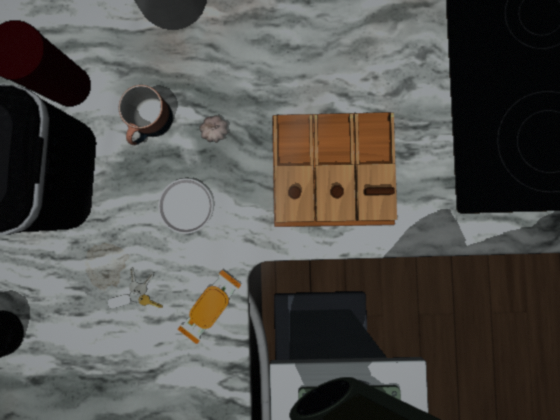

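View pics/scene0.png

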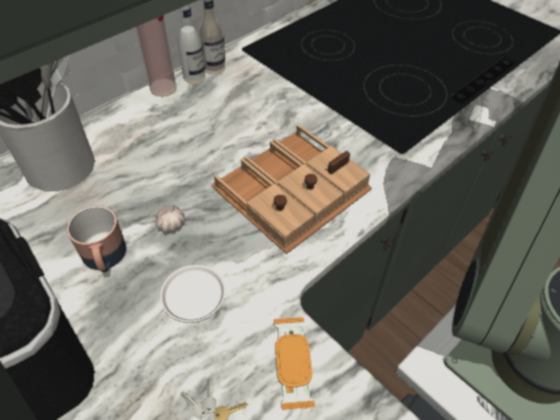

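The bar handle is at top-view (379,190) on the rightmost lid, the knobs are at (294,191) and (337,191), and the saucer is at (187,206). Next I'll segment these to get positions.

```bash
cat > h.py <<'E'
from workcell import env
import numpy as np, cv2
def ray(name,uv,z):
    p=env.camera_params(name);R=np.array(p["R"]);t=np.array(p["t"])
    c=-R.T@t; d=R.T@np.array([(uv[0]-p["cx"])/p["fx"],(uv[1]-p["cy"])/p["fy"],1])
    return c+d*(z-c[2])/d[2]
def proj(name,X):
    p=env.camera_params(name);c=np.array(p["R"])@np.array(X)+p["t"]
    return p["fx"]*c[0]/c[2]+p["cx"],p["fy"]*c[1]/c[2]+p["cy"]
E
python3 - <<'E'
from h import *
im=cv2.imread("pics/top0.png")
g=im.max(2)
# dark bar
def dark(x0,x1,y0,y1,th=75):
    m=(g[y0:y1,x0:x1]<th).astype(np.uint8)
    n,l,s,c=cv2.connectedComponentsWithStats(m)
    for i in range(1,n):
        if s[i,4]>40:
            pts=np.argwhere(l==i)[:,::-1]+[x0,y0]
            print(s[i],c[i]+[x0,y0],cv2.minAreaRect(pts.astype(np.float32)))
print("handle");dark(360,394,175,205)
print("knobs");dark(282,312,178,204);dark(324,350,178,204)
for uv in((379,190),):print(ray("top",uv,72))
# saucer
hsv=cv2.cvtColor(im,cv2.COLOR_BGR2GRAY)
c=cv2.HoughCircles(hsv[160:250,140:235],cv2.HOUGH_GRADIENT,1,50,param1=80,param2=15,minRadius=22,maxRadius=34)
print(c)
if c is not None:
    for k in c[0]:print(ray("top",k[:2]+[140,160],14))
z=np.hstack([cv2.resize(im[100:240,260:400],(560,560),interpolation=2)])
sc=cv2.resize(im[165:245,145:230],None,fx=2.8,fy=2.8)
o=np.zeros((560,800,3),np.uint8);o[:,:560]=z;o[:sc.shape[0],560:560+sc.shape[1]]=sc
cv2.imwrite("pics/crop.png",o)
E
```

```text
handle
[  4  10  30  10 257] [378.38910506 190.05836576] ((378.5, 189.5), (9.0, 29.0), 90.0)
knobs
[  7   8  12  13 121] [294.32231405 191.58677686] ((294.5, 192.0), (12.0, 11.0), 90.0)
[  6   6  13  14 138] [336.32608696 190.67391304] ((336.0, 190.5), (13.0, 12.0), 90.0)
[496.45291503 -65.45691825  72.        ]
[[[45.5 45.5 23.4]]]
[481.06191352 322.87232777  14.        ]
```

View pics/crop.png

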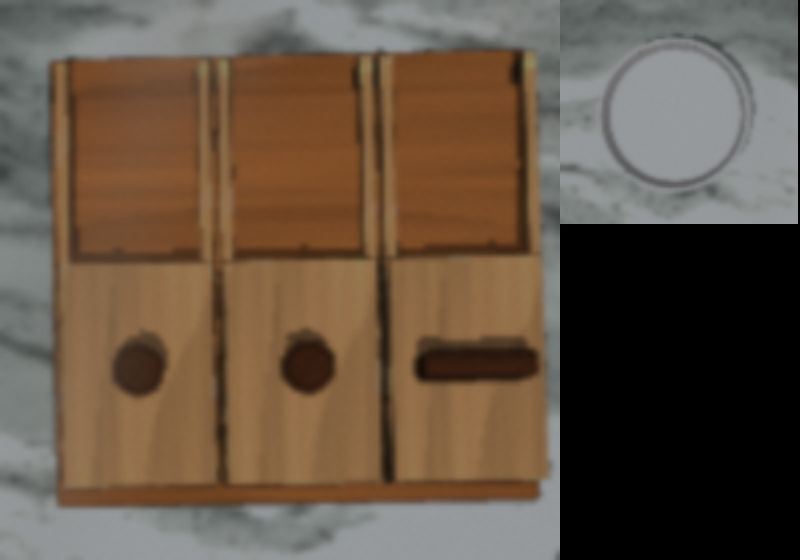

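The crop shows the bar spanning (414–539, 345–380), the baseboard front edge from (58,503) to (540,497) and the saucer centred at about (676,112).

```bash
python3 - <<'E'
from h import *
f=lambda u,v:(260+u/4-.4,100+v/4-.4)
a=ray("top",f(58,496),8);b=ray("top",f(540,488),8);print("base",a,b,np.degrees(np.arctan2((a-b)[0],(a-b)[1])))
l=ray("top",f(60,486),46);r=ray("top",f(546,480),46);print("lids",l,r,np.degrees(np.arctan2((l-r)[0],(l-r)[1])))
k=ray("top",f(138,367),76);k2=ray("top",f(308,365),76);print("knobs",k,k2)
print("bar",[ray("top",f(*q),76) for q in((418,363),(539,362),(478,362))])
print("back edge lid",ray("top",f(388,258),46),ray("top",f(541,255),46))
print("saucer",ray("top",(186.2,205.2),12), "scene",ray("scene",(193,294),12))
print("bar scene",ray("scene",(339,160),74))
E
```

```text
base [438.39815724 140.23704903   8.        ] [ 435.46219302 -107.90980463    8.        ] 0.6778667846272066
lids [442.8757362  137.87600046  46.        ] [ 438.98399167 -101.96871548   46.        ] 0.9296055158630191
knobs [498.47212799  97.82089016  76.        ] [496.95803022  16.30651434  76.        ]
bar [array([496.32143838, -36.23109675,  76.        ]), array([495.04827056, -93.8020188 ,  76.        ]), array([495.93144977, -64.81460486,  76.        ])]
back edge lid [551.61303933 -28.59247661  46.        ] [ 550.68638307 -104.26594264   46.        ]
saucer [481.76118227 321.8637847   12.        ] scene [476.40376044 324.32790639  12.        ]
bar scene [489.7233285  -63.35671674  74.        ]
```

Request:
jog_arm(steps=[0,5,-4,1,-8,0,9,-7,2,-16,0,13,-10,3,-24,0,17,-13,4,-32,0,21,-16,5,-40,0,25,-19,6,-48,0,29,-22,7,-56,0,33,-25,8,-63.3,0,37,-28,9,-63.3,0,40,-29.5,9.4,-63.3,0,41.7,-30.1,9.4,-63.3,0,41.7,-30.1,9.4,-63.3,0,41.7,-30.1,9.4,-63.3,0,41.7,-30.1,9.4,-63.3], force=20)

```text
time_s: 1.5
ee_pos: [493.8, -65.8, 119.8]
ee_rot: [-179.9, 0.0, 89.1]
force: [-0.6, 0.5, 1.2]
gripper_width: 90.9
```

```bash
python3 - <<'E'
from h import *
cv2.imwrite("pics/s1.png",env.grab_frame("scene")[:,:,::-1])
E
```

```text
(no output)
```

View pics/s1.png

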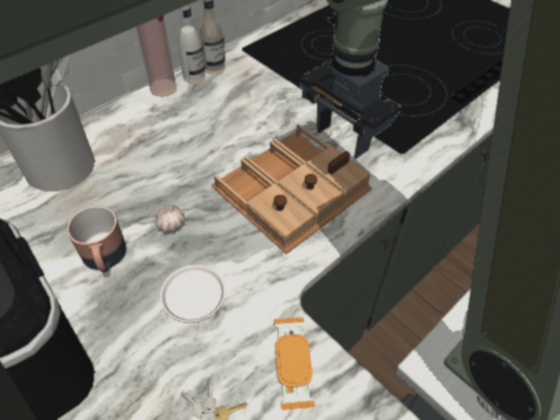

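The fingers straddle the bar (tips at about (322,120) and (362,148), bar at (339,160)). I'll lower and grip.

Request:
jog_arm(steps=[0,0,0,2,0,0,0,0,4,0,0,0,0,5.5,0,0,0,0,6.5,0,0,0,0,6.5,0,1,0,0,6.5,0,1,0,0,6.5,0,1,0,0,6.5,0,1,0,0,6.5,0,1,0,0,6.5,0,1,0,0,6.5,0,1,0,0,6.5,0,1,0,0,6.5,0,1,0,0,6.5,0], force=15)

```text
time_s: 2.95
ee_pos: [494.7, -64.9, 54.9]
ee_rot: [-180.0, 0.0, 89.1]
force: [-0.4, -0.5, 0.1]
gripper_width: 21.8
```

Request:
jog_arm(steps=[1,0,0,0,0,1,0,0,0,0,1,0,0,0,0,1,0,0,0,0])

```text
time_s: 3.35
ee_pos: [494.6, -65.0, 54.9]
ee_rot: [-180.0, 0.0, 89.1]
force: [0.1, 0.8, 1.1]
gripper_width: 13.9
```

Request:
jog_arm(steps=[1,0,0.5,0,0,1,0,1.2,0,0,1,0,2,0,0,1,0,3,0,0,1,0,4,0,0,1,0,5,0,0,1,0,6,0,0,1,0,7,0,0,1,0,8,0,0,1,0,9,0,0,1,0,9.7,0,0,1,0,10.2,0,0,1,0,10.5,0,0,1,0,10.5,0,0,1,0,10.5,0,0])

```text
time_s: 4.85
ee_pos: [598.8, -66.4, 54.9]
ee_rot: [-179.9, -0.0, 89.1]
force: [-3.8, 3.3, 2.8]
gripper_width: 13.8
```

Request:
jog_arm(steps=[0,0,0,0,0,0,0,0,0,0,0,0,0,0,0,0,0,0,0,0,0,0,0,0,0,0,0,0,0,0,0,0,0,0,0,0,0,0,-3,0,0,0,0,-6,0,0,0,0,-9,0,0,-4,-2,-9,0,0,-8,-5,-9,0,0,-12,-8,-9,0,0,-16,-10,-9,0,0,-19,-11,-9,0,0,-20,-11,-9,0,0,-20,-11,-9,0,0,-20,-11,-9,0])

```text
time_s: 6.65
ee_pos: [487.1, -264.1, 144.8]
ee_rot: [180.0, -0.0, 89.1]
force: [0.1, 0.4, 0.4]
gripper_width: 91.2
```

```bash
python3 - <<'E'
from h import *
a=env.grab_frame("top")[:,:,::-1];b=env.grab_frame("scene")[:,:,::-1]
cv2.imwrite("pics/t2.png",a);cv2.imwrite("pics/s2.png",b)
o=np.hstack([cv2.resize(a[110:250,310:410],(400,560),interpolation=2),cv2.resize(b[100:240,280:380],(400,560),interpolation=2)])
cv2.imwrite("pics/crop2.png",o)
E
```

```text
(no output)
```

View pics/crop2.png

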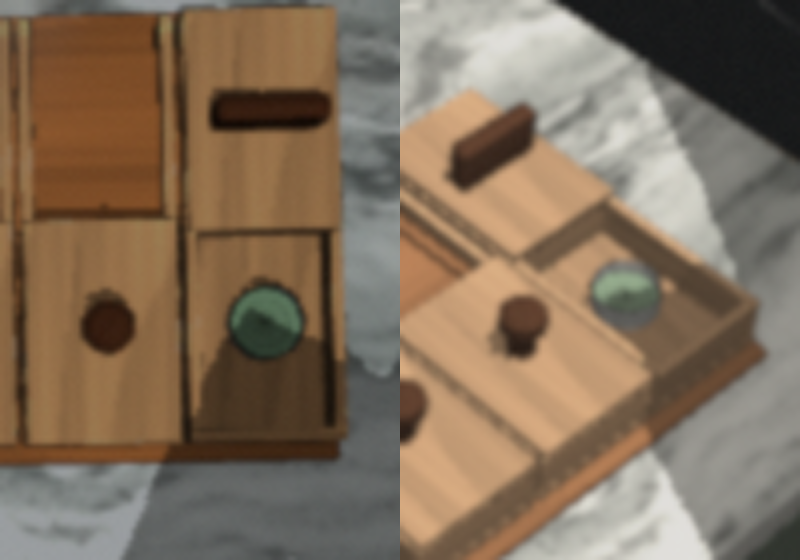

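The lid is open and the green tea light is in view, at (267,320) in the left crop and (626,292) in the right crop.

```bash
python3 - <<'E'
from h import *
print(ray("top",(376.35,189.6),28),ray("scene",(336.1,172),29))
E
```

```text
[500.98754124 -69.23450392  28.        ] [497.03085482 -69.14647961  29.        ]
```

Request:
jog_arm(steps=[0.45,4,0.2,0,0,0.45,8,0.4,0,0,0.45,12,0.6,1,0,0.45,16,0.8,3,0,0.45,18.5,0.9,5,0,0.45,19.5,0.9,6,0,0.45,19.5,0.9,6,0,0.45,19.5,0.9,6,0,0.45,19.5,0.9,6,0], force=6)

```text
time_s: 7.65
ee_pos: [499.6, -71.1, 85.9]
ee_rot: [179.9, 0.0, 89.1]
force: [0.2, 0.1, 0.0]
gripper_width: 50.1
```

```bash
python3 - <<'E'
from h import *
b=env.grab_frame("scene")[:,:,::-1]
cv2.imwrite("pics/s3.png",cv2.resize(b[80:240,260:400],(560,560*160//140))[:600])
E
```

```text
(no output)
```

View pics/s3.png

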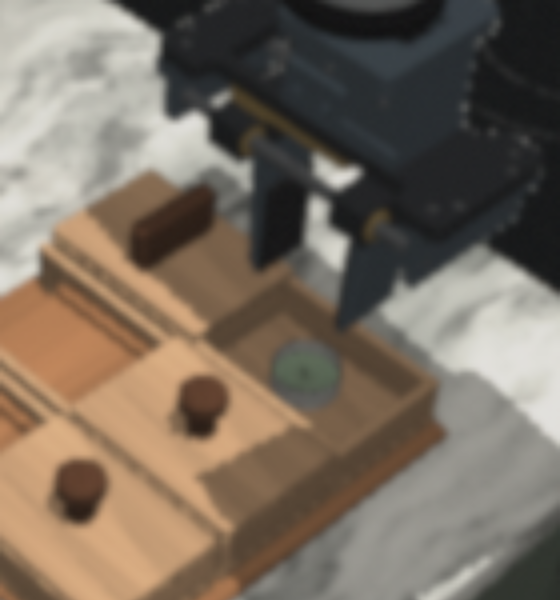

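The opened fingers, with tips at about (275,265) and (347,325), sit above the tea light at (307,372). I'll descend and close.

Request:
jog_arm(steps=[0.45,0,-0.05,1.5,0,0.45,0,-0.05,3,0,0.45,0,-0.05,4.5,0,0.45,0,-0.05,5.7,0,0.45,0,-0.05,6.4,0,0.45,0,-0.05,6.7,0,0.45,0,-0.05,6.7,0])

```text
time_s: 8.4
ee_pos: [498.2, -70.2, 17.9]
ee_rot: [-180.0, 0.0, 89.1]
force: [-0.2, 0.3, 0.9]
gripper_width: 50.0
```

Request:
jog_arm(steps=[0.7,0,0,0,0,0.7,0,0,0,0,0.7,0,0,0,0,0.7,0,0,0,0,0.7,0,0,0,0,0.7,0,0,0,0])

```text
time_s: 9.0
ee_pos: [498.6, -70.1, 18.4]
ee_rot: [179.9, 0.0, 89.1]
force: [-0.1, -0.1, 5.1]
gripper_width: 37.3
```

Request:
jog_arm(steps=[0.7,0,0,-0.5,0,0.7,0,0,-1.5,0,0.7,0,0,-3,0,0.7,0,0,-5,0,0.7,0,0,-7,0,0.7,0,0,-9,0,0.7,0,0,-10,0,0.7,0,0,-10,0,0.7,0,0,-10,0])

```text
time_s: 9.9
ee_pos: [497.6, -69.9, 117.5]
ee_rot: [-180.0, -0.0, 89.1]
force: [-0.0, 0.5, -0.9]
gripper_width: 37.0
```

```bash
python3 - <<'E'
from h import *
b=env.grab_frame("scene")[:,:,::-1]
cv2.imwrite("pics/s4.png",cv2.resize(b[60:240,260:400],(466,600)))
E
```

```text
(no output)
```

View pics/s4.png

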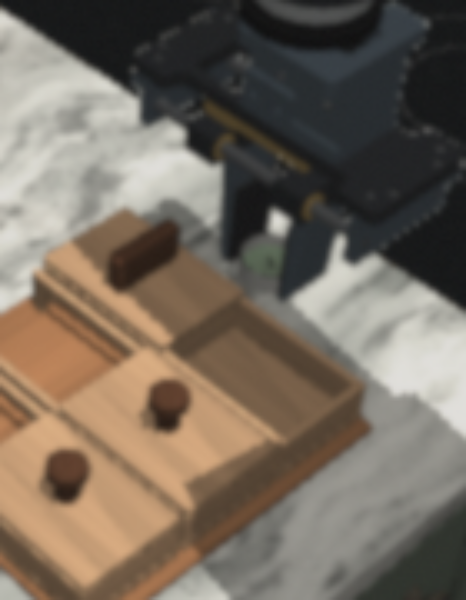

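The tea light is held level between the fingers at (262,255). Carrying it to above the saucer.

Request:
jog_arm(steps=[0.7,0.7,-0.1,0,0,0.7,2,-0.2,0,0,0.7,4.2,-0.3,0,0,0.7,6.7,-0.5,0,0,0.7,9.3,-0.7,0,0,0.7,12,-0.9,0,0,0.7,14.7,-1,0,0,0.7,17.5,-1.1,0,0,0.7,20.3,-1.3,0,0,0.7,23.1,-1.5,0,0,0.7,26,-1.7,0,0,0.7,28.8,-1.9,0,0,0.7,31.6,-2,0,0,0.7,34.2,-2.1,1,0,0.7,36.3,-2.2,2,0,0.7,38,-2.3,3,0,0.7,39,-2.3,4,0,0.7,39.2,-2.4,4.5,0,0.7,39.2,-2.4,5,0,0.7,39.2,-2.4,5,0])

```text
time_s: 11.95
ee_pos: [479.7, 321.3, 67.2]
ee_rot: [-179.9, 0.1, 89.1]
force: [-0.1, 0.0, -0.2]
gripper_width: 37.0
```

```bash
python3 - <<'E'
from h import *
b=env.grab_frame("scene")[:,:,::-1]
cv2.imwrite("pics/s5.png",cv2.resize(b[190:340,110:290],(720,600)))
s=env.state();print(s["ee_pos"],s["force"],s["gripper_width"]);e=s["ee_pos"]
f=lambda p:((p[0]-110)*4,(p[1]-190)*4)
print(f(proj("scene",e)),f(proj("scene",[e[0],e[1],12])))
E
```

```text
[480.05154694 321.40805598  67.76051926] [ 0.50691602 -0.11478874 -0.86929446] 36.79679999605633
(np.float64(316.3308629709559), np.float64(339.6982586685094)) (np.float64(332.3157209886201), np.float64(406.75454657552564))
```

View pics/s5.png

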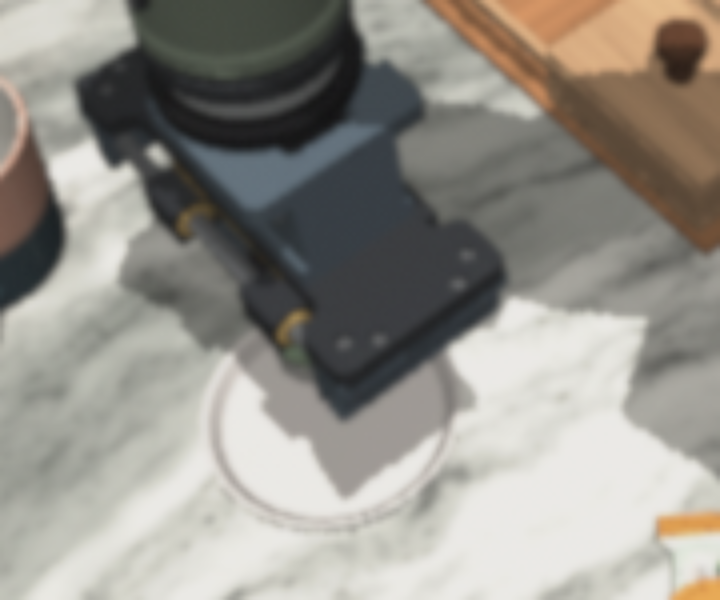

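Request:
jog_arm(steps=[0.7,0,0,1,0,0.7,0,0,2.2,0,0.7,0,0,3.4,0,0.7,0,0,4.4,0,0.7,0,0,5,0,0.7,0,0,5.3,0,0.7,0,0,5.4,0,0.7,0,0,5.5,0,0.7,0,0,5.5,0,0.7,0,0,5.5,0])

```text
time_s: 13.0
ee_pos: [480.3, 322.5, 13.3]
ee_rot: [180.0, -0.0, 89.1]
force: [-0.2, -0.8, 0.3]
gripper_width: 37.6
```

Request:
jog_arm(steps=[0.7,0,0,0.1,0,0.7,0,0,0.15,0,0.7,0,0,0.2,0,0.7,0,0,0.2,0,0.7,0,0,0.2,0])

```text
time_s: 13.5
ee_pos: [480.1, 322.3, 10.9]
ee_rot: [180.0, 0.0, 89.1]
force: [0.1, -0.6, 0.1]
gripper_width: 37.4
```

Request:
jog_arm(steps=[0.7,0,0,0.05,0,0.7,0,0,0.1,0,0.7,0,0,0.1,0,0.7,0,0,0.1,0])

```text
time_s: 13.9
ee_pos: [480.2, 322.3, 10.4]
ee_rot: [180.0, -0.0, 89.1]
force: [-1.8, -0.3, 5.2]
gripper_width: 37.4
```

The upward force has reached 5 N, so the candle is on the saucer floor. Releasing and retreating.

Request:
jog_arm(steps=[0.55,0,0,0,0,0.45,0,0,0,0,0.45,0,0,0,0,0.45,0,0,0,0,0.45,0,0,0,0,0.45,0,0,-0.5,0,0.45,0,0,-1.5,0,0.45,0,0,-3,0,0.45,0,0,-6,0,0.45,0,0,-10,0,0.45,-4,0,-13,0,0.45,-8,0,-13,0,0.45,-12,0,-13,0,0.45,-16,0,-13,0,0.45,-20,0,-13,0,0.45,-24,0,-13,0,0.45,-27,0,-13,0,0.45,-28,0,-13,0,0.45,-28,0,-13,0,0.45,-28,0,-13,0])

```text
time_s: 15.9
ee_pos: [476.2, 43.1, 140.4]
ee_rot: [179.9, -0.0, 89.1]
force: [-0.2, -0.1, -0.5]
gripper_width: 50.0
```

```bash
python3 - <<'E'
from h import *
a=env.grab_frame("top")[:,:,::-1];b=env.grab_frame("scene")[:,:,::-1]
o=np.hstack([cv2.resize(a[160:250,140:240],(400,360),interpolation=2),cv2.resize(b[250:340,140:240],(400,360),interpolation=2)])
cv2.imwrite("pics/fin.png",o)
E
```

```text
(no output)
```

View pics/fin.png

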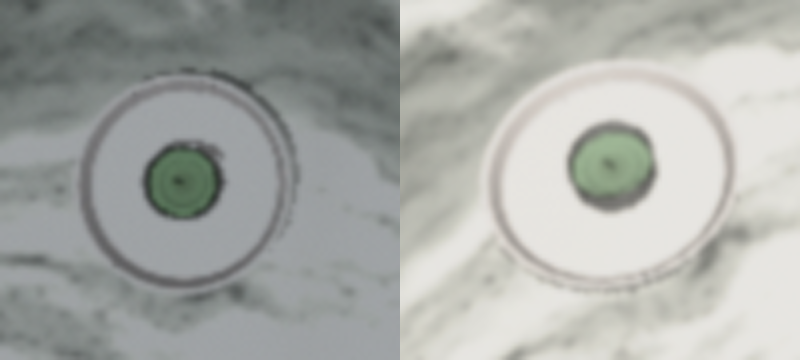

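The tea light at (183,181) is upright and within about 2 mm of the saucer centre at about (184,183). The arm is clear, so I'll hand in.

```bash
python3 -c "
from workcell import env
print(env.job_done())"
```

```text
the job is handed in; nothing more can be done
None
```

I slid the bar-handled lid open, placed the tea light in the middle of the saucer and handed the job in at about 16 s. No verdict is reported.

- **Lid:** it opened about 104 of the 105 mm travel, by arm position, so it may sit about 1 mm short of its end stop. I did not touch the round-knobbed lids. They looked closed in the views taken after the lid was open, but I did not look at them again after the placing.
- **Placing:** I held the tea light at about 37 mm opening and lowered it until about 5 N of upward force showed it was on the saucer floor. I then released it and pulled clear.
- **Last pictures:** the top and scene views show it upright and about 2 mm off the saucer's middle, with the saucer level.
- **Disagreement:** the scene camera put things about 4 to 6 mm nearer the robot in x than the top camera did. I followed the top camera, because gripping the bar handle confirmed its reading.

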